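Make room in the storage rack for the third canister

TASK

The ceramic canister with the round wooden lid that stands by itself on the counter belongs in the wooden storage rack, between its two matching canisters. There is just room for it, but scattered along the row: slide the row apart to both sides, gently, until it is closed up against the two ends, and lower the canister into the gap so that all three stand upright on the rack floor, side by side along the middle of the rack. Ceramic chips, so neither ram the row nor force or drop the canister; lift nothing else out of the rack, and leave the other things on the counter where they are.

Things in the scene. Friction and masses are not known exactly. Their poses are not given: they have to be found in the camera images.
- rack: Wooden storage rack, fixed to the counter, holding one row of jars. Origin: centre of its underside, on the counter; z up; its y axis runs along the row, x across it. Rack floor 12 mm above the counter. Inside: 287 mm along y between the end cheeks, 64 mm across x between two low rails (8 mm thick, tops 38 mm above the counter)
- row (a point): Centre of the rack floor, axes as the rack. Besides canister_a and canister_b three steel tins with square flat lids stand loose in the row, 86 mm high, 56 mm across and 40, 48 and 56 mm wide along the row: two on the -y side of canister_a, one on the +y side of canister_b, in any order, at places that are not measured. Free space in all 51 mm: a canister and 5 mm
- canister_a: Ceramic canister in the row, the one on the -y side of the place to be filled. Rectangular body 56 mm (its x, across the rack) by 46 mm (its y, along the row), 92 mm high, lower edge bevelled 4 mm; round wooden lid 40 mm across, 110 mm high in all. Origin: centre of its underside; z up. Loose, slides on the rack floor (0.2 to 0.4 kg, friction about 0.6)
- canister_b: The same canister, standing next to canister_a on its +y side at the start; origin and axes as canister_a
- canister_new: The third canister of the set, standing on the counter at the -y side of the rack. Same shape, size, origin and axes as canister_a, about 0.3 kg; it goes in with its x across the rack (either way round)
- cheek_left: Wooden end cheek at the +y end of the row, part of the rack: 14 mm thick, 66 mm high above the rack floor. Origin: middle of its thickness at the level of the rack floor; axes as the rack
- cheek_right: The like end cheek at the -y end of the row
- mug: Blue mug, 92 mm high, 80 mm across, a bystander. Origin: centre of its underside
- pepper_mill: Turned wooden pepper mill, 142 mm high, 54 mm across, a bystander. Origin: centre of its underside
- bowl: White bowl, 55 mm high, 130 mm across, a bystander. Origin: centre of its underside
- jam_jar: Jam jar with a metal cap, 85 mm high, 68 mm across, a bystander. Origin: centre of its underside
- honey_jar: Amber honey jar with a metal cap, 70 mm high, 66 mm across, a bystander. Origin: centre of its underside
Not all that is in view belongs to the job. What is shaped like the canister_new but blue or green is not meant. What is shaped like the canister_a but green is not meant.

How it is judged:
By the outcome, as a careful person would: the job done as asked, in the order asked, and still so for the second after the job is handed in, with the robot touching nothing.
It also fails if it takes over 72 s, if anything falls off the work surface, if the arm or the gripper's body presses on something with over 40 N, if the wrist force passes 120 N, or if a joint passes its speed limit or range.

ROBOT

A 6-joint arm with a two-finger parallel gripper is mounted at the origin on the work surface. World frame = base frame: x ahead of the robot, y to its left, z up, the work surface at z = 0. Lengths are in mm, angles in degrees, forces in N, time in s.
With the tool pointing down it reaches from about 350 to 875 mm from the base axis. Payload 4.2 kg.
Tool frame: the origin (TCP) lies at the very end of the fingers, on their centre line; the grasp point (between the pads) lies 19 mm behind it; x points along the fingers, y is the direction in which the jaws open and shut, and the axes are right-handed (so a half turn about x gives the same grasp; the last joint's range is limited). The gripper opens to 87 mm and grips with 3 to 60 N. Pads are 19 mm wide; open, the fingers measure 117 mm over their backs; the gripper's body (75 mm by 190 mm) begins 51 mm behind the grasp point.
Start: joints at [-59.782, 22.042, 0.453, 0, -68.411, -14.817], TCP at [166.001, -602.53, 222.55] pointing down, gripper open.
Joint ranges: [-179.83, 179.83], [-69.29, 118.12], [-61.27, 80.66], [-181.25, 117.63], [-171.15, -9.14], [-177.46, 177.46]. Speed limits (degrees/s): [159.86, 159.86, 180, 180, 180, 180].

INTERFACE

Orientations are given as [roll, pitch, yaw] about the fixed x, y, z axes, in that order (R = Rz(yaw) Ry(pitch) Rx(roll)).
In Python, from bench import bot gives the robot as it stands. The module is installed in compiled form; this text tells all that it offers. Calls block until the motion is done:
- bot.move_pose(position, orientation): joint-space move of the TCP to a pose.
- bot.move_linear(position, rot=None, vel=150): straight line of the TCP; rot=None keeps the orientation; vel is the mean speed in mm/s.
- bot.movej(angles): joint-space move.
- bot.move_gripper(opening, grip_force=None): opening from 0.0 (shut) to 1.0 (fully open); grip_force is the grip in N (None keeps the last); returns when the fingers have stopped.
- bot.sleep(seconds).
- bot.ik(position, orientation): joint angles nearest the present ones, or None.
- bot.state(): the state.
- bot.capture(name): name is "scene" or "top" or "wrist"; returns a dict with "frame" (384x512x3 uint8, red, green, blue), "mtx" (3x3 intrinsics, pixels), "k1" (the pictures are not rectified: a ray, as slopes to the right and down, at radius r is drawn at 1 + k1 r^2 times it, then the intrinsics apply), "origin" and "rotation" of the camera in the world. Camera axes: x right, y up, looking along -z (the intrinsics and any distortion apply to the point x, -y, -z); pixel columns grow to the right and rows downward; lengths in mm; the calibration is good to about 2 mm. A picture is of the moment at which its call begins. There is no depth.
A pose or a line that the arm cannot do raises bot.MotionError and nothing moves.
- bot.job_done(): hands the job in, once; it reports no verdict.
The state is a dict: "time_s": time; "qpos": joint angles; "dq": joint speeds; "effort": joint torques, N m; "tcp_pos": TCP position; "tcp_rot": TCP orientation; "contact_force": force on the tool from outside, world axes, zero at the start; "wrist_torque": the same for the moment, N m; "width": opening from 0.0 (shut) to 1.0 (fully open).
Only numpy, scipy, OpenCV 4.12 (cv2) and the standard library are available. Lean on these libraries where they do the work, as an engineer would, in place of code of your own. Each camera call takes 0.05 s, during which the arm holds its last target. There are 200 camera calls.

## Working session

There is one attempt and no reset: what is moved stays moved. The work goes in short steps, each a Python script; the robot and the scene stay as the last script left them, time stands still between calls to the robot, and variables do not carry over. Pictures are saved under pics/ and viewed, about 8 in all and at most 12, crops included, and the job is handed in when it is done.

```bash
mkdir -p pics; cat > h.py <<'E'
import numpy as np, cv2
from bench import bot
def snap(cam,fn):
    c=bot.capture(cam); cv2.imwrite('pics/'+fn+'.png',c['frame'][:,:,::-1]); np.savez('pics/'+fn+'.npz',**{k:np.array(v) for k,v in c.items()}); return c
def load(fn): return np.load('pics/'+fn+'.npz')
def ray(c,u,v):
    K=c['mtx']; d=np.array([(u-K[0,2])/K[0,0],(v-K[1,2])/K[1,1]]); s=d.copy()
    for _ in range(20): s=d/(1+float(c['k1'])*(s@s))
    return c['rotation']@np.array([s[0],-s[1],-1.])
def at(c,u,v,z):
    r=ray(c,u,v); o=np.array(c['origin']); return o+r*(z-o[2])/r[2]
def px(c,p):
    q=np.array(c['rotation']).T@(np.array(p,float)-c['origin']); s=np.array([q[0],-q[1]])/-q[2]
    s=s*(1+float(c['k1'])*(s@s)); K=c['mtx']; return np.array([K[0,0]*s[0]+K[0,2],K[1,1]*s[1]+K[1,2]])
def crop(fn,u0,v0,u1,v1,f,out):
    im=cv2.imread('pics/'+fn+'.png')[v0:v1,u0:u1]; cv2.imwrite('pics/'+out+'.png',cv2.resize(im,None,fx=f,fy=f,interpolation=cv2.INTER_CUBIC))
E
python3 - <<'E'
from h import *
for n in('scene','top'):
    c=snap(n,n+'0'); print(n,c['origin'],c['mtx'][0][0],c['k1'])
a=cv2.imread('pics/scene0.png');b=cv2.imread('pics/top0.png')
s=bot.state();print(s['time_s'],s['tcp_rot'],s['tcp_pos'])
E
```

```text
scene [1111.05814424  258.24638162 1098.09589508] 435.61798839633195 -0.1655464719079916
top [ 442.96828917   -1.76880806 1141.93852603] 435.5017115881961 -0.12136511879615104
0.1 [ 92.89273575  89.8873299  108.28551097] [ 165.86039807 -602.02071508  221.57292504]
```

View pics/scene0.png

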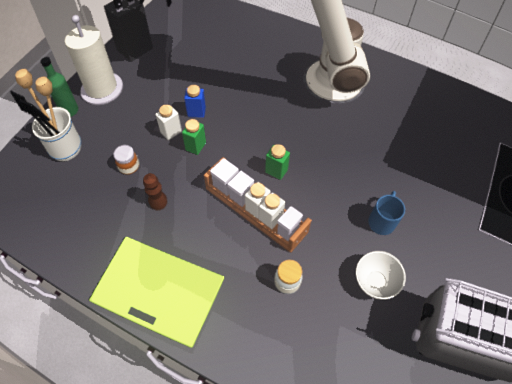

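View pics/top0.png

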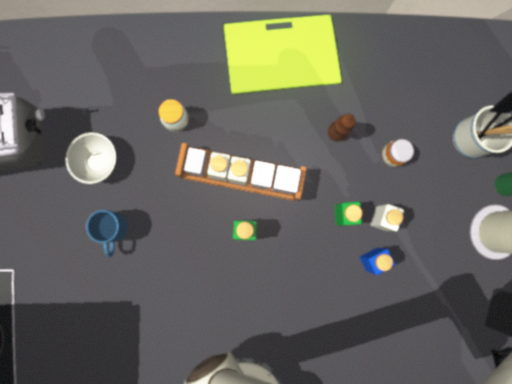

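Candidates by top pixel: white (388,217), blue (379,262), green (350,213) and green (245,231). The row's own canisters are at (218,163) and (239,168). I choose the white one that stands alone and check it in a close crop.

```bash
python3 - <<'E'
from h import *
crop('top0',165,135,315,210,5,'a'); crop('top0',330,185,420,285,4,'b')
a=cv2.imread('pics/a.png');b=cv2.imread('pics/b.png');b=cv2.resize(b[60:260],None,fx=1,fy=1)
o=np.zeros((375+200,750,3),np.uint8);o[:375]=a;o[375:575,:360]=b;cv2.imwrite('pics/ab.png',o)
E
```

```text
(no output)
```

View pics/ab.png

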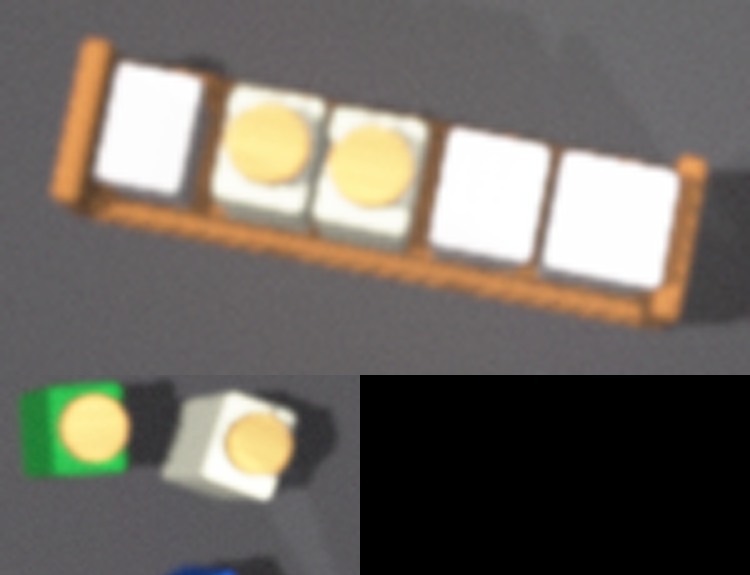

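```bash
python3 - <<'E'
from h import *
c=load('top0')
A=lambda x,y,z:at(c,165+(x+.5)/5-.5,135+(y+.5)/5-.5,z)
B=lambda x,y,z:at(c,330+(x+.5)/4-.5,185+(y-375+60.5)/4-.5,z)
l=A(81,121,78);r=A(681,238,78);d=(l-r)[:2];print('cheek',l,r,np.hypot(*d));u=d/np.hypot(*d);yaw=np.degrees(np.arctan2(-u[0],u[1]));print('rack yaw',yaw);m=(l+r)[:2]/2;print('rack',m)
n=np.array([u[1],-u[0]])
f=lambda p:(round((p[:2]-m)@n,1),round((p[:2]-m)@u,1))
for k,v in dict(t40=[(122,62),(203,76),(176,197),(95,182)],t48=[(453,126),(550,143),(530,266),(432,246)],t56=[(567,149),(682,168),(663,291),(543,271)]).items():
  print(k,[f(A(*q,98)) for q in v])
print('lids b,a',f(A(267,143,122)),f(A(371,166,122)))
for v in [(232,389),(298,411),(268,501),(200,482)]: print(B(*v,92))
print('new lid',B(259,444,110), 'green lid',B(94,428,110))
for nm,q in dict(g=[(50,385),(123,382),(128,472),(52,475)]).items(): print(nm,[B(*v,92).round() for v in q])
print('blue lid',at(c,384,262,110))
s=load('scene0');print('new scene',at(s,166,111,110),'blue',at(s,193,90,110),'g',at(s,192,125,110), 'rack lids',at(s,258,190,122),at(s,272,202,122))
E
```

```text
Traceback (most recent call last):
  File "h.py", line 11, in at
    r=ray(c,u,v); o=np.array(c['origin']); return o+r*(z-o[2])/r[2]
                                                               ~^^^
IndexError: invalid index to scalar variable.
```

```bash
sed -i "s/c\['rotation'\]@/R(c)@/; s/np.array(c\['rotation'\]).T@/R(c).T@/" h.py; cat >> h.py <<'E'
from scipy.spatial.transform import Rotation
def R(c):
    r=np.array(c['rotation']); return r if r.ndim==2 else Rotation.from_euler('xyz',r,degrees=True).as_matrix()
E
python3 - <<'E'
from h import *
c=load('top0');print(c['rotation'])
A=lambda x,y,z:at(c,165+(x+.5)/5-.5,135+(y+.5)/5-.5,z)
B=lambda x,y,z:at(c,330+(x+.5)/4-.5,185+(y-375+60.5)/4-.5,z)
l=A(81,121,78);r=A(681,238,78);d=(l-r)[:2];print('cheek',l,r,np.hypot(*d));u=d/np.hypot(*d);yaw=np.degrees(np.arctan2(-u[0],u[1]));print('rack yaw',yaw);m=(l+r)[:2]/2;print('rack',m)
n=np.array([u[1],-u[0]])
f=lambda p:(round((p[:2]-m)@n,1),round((p[:2]-m)@u,1))
for k,v in dict(t40=[(122,62),(203,76),(176,197),(95,182)],t48=[(453,126),(550,143),(530,266),(432,246)],t56=[(567,149),(682,168),(663,291),(543,271)]).items():
  print(k,[f(A(*q,98)) for q in v])
print('lids b,a',f(A(267,143,122)),f(A(371,166,122)))
for v in [(232,389),(298,411),(268,501),(200,482)]: print(B(*v,92))
print('new lid',B(259,444,110), 'green lid',B(94,428,110))
for nm,q in dict(g=[(50,385),(123,382),(128,472),(52,475)]).items(): print(nm,[B(*v,92).round() for v in q])
print('blue lid',at(c,384,262,110))
s=load('scene0');print('new scene',at(s,166,111,110),'blue',at(s,193,90,110),'g',at(s,192,125,110), 'rack lids',at(s,258,190,122),at(s,272,202,122))
E
```

```text
[  5.08553935  -1.89696389 -91.01654828]
cheek [618.50285454 144.28756565  78.        ] [ 556.21558386 -150.95928568   78.        ] 301.7456003137056
rack yaw -11.912820304052731
rack [587.3592192   -3.33586001]
t40 [(np.float64(29.5), np.float64(134.0)), (np.float64(30.3), np.float64(94.0)), (np.float64(-30.1), np.float64(94.8)), (np.float64(-30.5), np.float64(134.7))]
t48 [(np.float64(29.7), np.float64(-29.7)), (np.float64(30.6), np.float64(-77.5)), (np.float64(-30.2), np.float64(-79.1)), (np.float64(-29.7), np.float64(-30.9))]
t56 [(np.float64(29.4), np.float64(-86.2)), (np.float64(31.1), np.float64(-142.9)), (np.float64(-29.7), np.float64(-144.6)), (np.float64(-31.3), np.float64(-85.7))]
lids b,a (np.float64(0.7), np.float64(55.0)) (np.float64(-0.6), np.float64(4.7))
[ 499.93831331 -363.93744915   92.        ]
[ 485.53238478 -405.71341084   92.        ]
[ 430.47636308 -384.09770363   92.        ]
[ 443.1788312  -341.30758986   92.        ]
new lid [ 465.27838057 -373.27884752  110.        ] green lid [ 477.01672518 -271.25586684  110.        ]
g [array([ 504., -249.,   92.]), array([ 505., -295.,   92.]), array([ 450., -296.,   92.]), array([ 450., -249.,   92.])]
blue lid [ 357.42490246 -343.38753515  110.        ]
new scene [ 472.32563837 -366.5729284   110.        ] blue [ 362.39284661 -340.5532535   110.        ] g [ 481.506424   -268.46029815  110.        ] rack lids [591.89720437   5.44974843 122.        ] [606.63429726  53.65368364 122.        ]
```

```bash
cat >> h.py <<'E'
YAW=-11.9; M=np.array([587.4,-3.3])
def P(x,y,z):
    a=np.radians(YAW); return [M[0]+x*np.cos(a)-y*np.sin(a),M[1]+x*np.sin(a)+y*np.cos(a),z]
def rack(p):
    a=np.radians(YAW); d=np.array(p[:2])-M; return np.array([d[0]*np.cos(a)+d[1]*np.sin(a),-d[0]*np.sin(a)+d[1]*np.cos(a)]).round(1)
def O(jaw): return [0,90,jaw-90]
E
python3 - <<'E'
from h import *
for j in(YAW,YAW+180):print(bot.ik(P(0,30,210),O(j)))
for j in(-21,159):print(bot.ik([465,-373.5,60],O(j)))
q=[bot.ik(P(0,30,210),O(j)) for j in(YAW,YAW+180)]
j=min([k for k in(0,1) if q[k] is not None],key=lambda k:abs(q[k][5]-bot.state()['qpos'][5]));print(j)
bot.move_pose(P(0,30,210),O(YAW+180*j)); c=snap('wrist','w1'); s=bot.state();print(s['time_s'],s['tcp_pos'],s['contact_force'],c['origin'])
for p in [(0,4.7,122),(0,55,122)]: print(px(c,P(*p)))
E
```

```text
[ 18.11529046  19.56139819  -5.1651395    0.         -65.27346232
 149.98470954]
[ 18.11529046  19.56139819  -5.1651395    0.         -65.27346232
 -30.01529046]
None
[-23.23131751  28.44937006 -15.13904967   0.         -46.41158028
   2.23131751]
1
2.8333 [593.61655161  25.27353174 209.9815906 ] [-0.46187272 -0.12183631 -0.49153724] [576.66255375 -55.51253786 372.17604136]
[253.70231103 168.24233284]
[253.74394833 225.45262724]
```

View pics/w1.png

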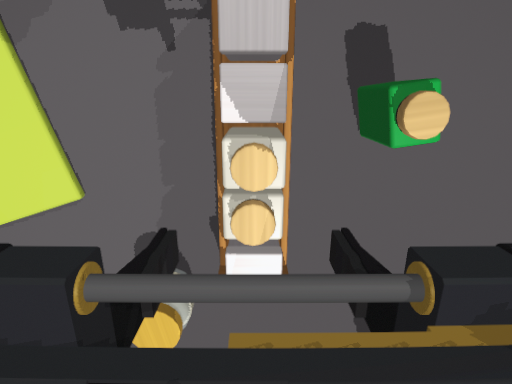

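Wrist view: lid a is at (254,167) and lid b at (253,222), matching the predictions within 1–3 px, and the rails are symmetric about column 254. Next I grip a lightly and slide it toward −y with force guarding.

```bash
cat >> h.py <<'E'
def along(f0):
    f=np.array(bot.state()['contact_force'])-f0; a=np.radians(YAW); return f[0]*-np.sin(a)+f[1]*np.cos(a), f
def slide(y0,sgn,dfree,dmax,z,lim,f0,x=0):
    bot.move_linear(P(x,y0+sgn*dfree,z),vel=20); d=dfree
    while d<dmax:
        fa,f=along(f0); print('d',round(d,1),'F',round(fa,1),f.round(1))
        if -sgn*fa>lim: break
        d+=1.5; bot.move_linear(P(x,y0+sgn*d,z),vel=15)
    fa,f=along(f0); s=bot.state(); print('end',rack(s['tcp_pos']),round(fa,1),s['time_s'],s['width'])
E
python3 - <<'E'
from h import *
bot.move_pose(P(0,4.7,140),O(YAW+180)); bot.sleep(.2)
f0=np.array(bot.state()['contact_force']);bot.move_linear(P(0,4.7,66),vel=120);print(along(f0))
bot.move_gripper(0.0,grip_force=12);print(along(f0),bot.state()['width']*87)
slide(4.7,-1,16,25,66,8,f0)
snap('top','t1')
E
```

```text
(np.float64(-0.44046550994225103), array([-0.21580081, -0.4046631 , -0.2907025 ]))
(np.float64(-1.551192212377804), array([ 0.37187092, -1.66362658, -0.35585251])) 55.72166889326238
d 16 F 2.7 [-1.1  3.   5.7]
d 17.5 F 3.6 [-0.9  3.9  5.5]
d 19.0 F 4.3 [0.  4.4 5.6]
d 20.5 F 4.8 [-0.6  5.   4.9]
d 22.0 F 9.3 [-0.   9.5  4.6]
end [  1.2 -14.8] 9.3 6.7917 0.6406959928446373
```

```bash
python3 - <<'E'
from h import *
bot.move_gripper(1.0);bot.move_linear(P(0,-17,135),vel=150)
bot.move_pose(P(0,52.5,150),O(YAW+180));c=snap('wrist','w2');print(bot.state()['time_s'],bot.state()['tcp_pos'],P(0,52.5,150))
for p in [(0,-16.5,122),(0,52.5,122)]: print(px(c,P(*p)))
crop('w2',180,0,340,240,2.5,'w2c')
E
```

```text
8.7083 [597.22418974  48.25135971 148.3273422 ] [np.float64(598.225719733323), np.float64(48.07172171784337), 150]
[252.27606476 116.12072548]
[252.18092694 225.37380324]
```

View pics/w2c.png

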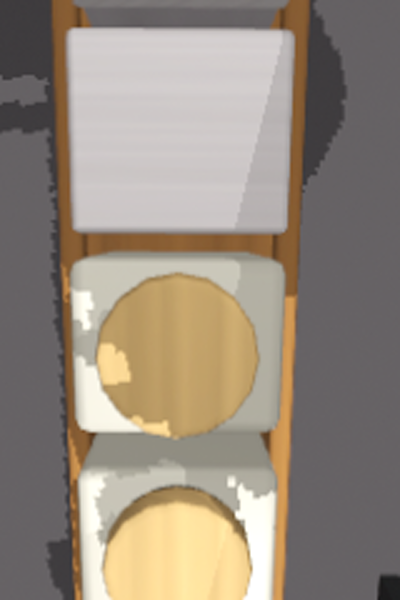

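```bash
python3 - <<'E'
from h import *
c=load('w2');W=lambda x,y,z:rack(at(c,180+x/2.5,y/2.5,z))
print('a lid',W(177,355,122),'b lid',W(177,565,122),'t48 near',W(180,232,98),'far',W(180,30,98),'a body far',W(180,258,104),'b body far',W(180,465,104),'t56 near',W(180,5,98))
a=cv2.imread('pics/t1.png')
E
```

```text
a lid [ 0.9 -1.4] b lid [ 0.9 52.9] t48 near [  0.2 -29.6] far [  0.2 -76.6] a body far [  0.2 -23.3] b body far [ 0.2 31.2] t56 near [  0.2 -82. ]
```

```bash
python3 - <<'E'
from h import *
snap('scene','s1');crop('t1',165,135,315,210,4,'x');crop('s1',190,140,330,260,4,'y')
a=cv2.imread('pics/x.png');b=cv2.imread('pics/y.png');o=np.zeros((600,600,3),np.uint8);o[:300]=a;b=b[:300] if 0 else cv2.resize(b,(350,300));o[300:,:350]=b;cv2.imwrite('pics/xy.png',o)
E
```

```text
(no output)
```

View pics/xy.png

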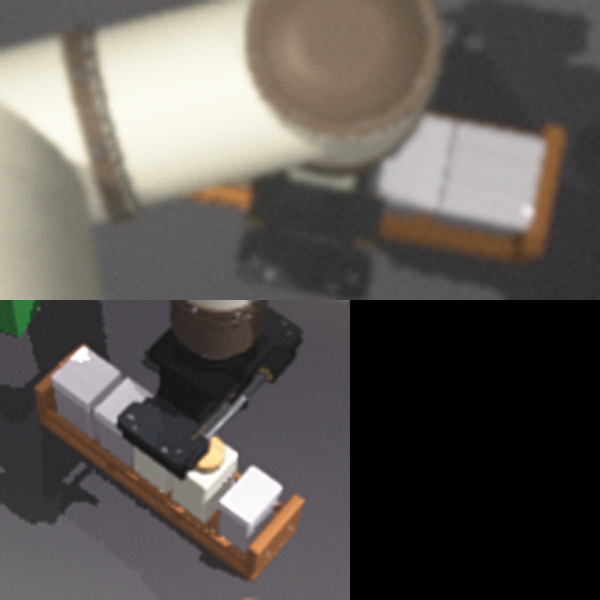

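The first slide did not hold. With the light, high grip, canister a pivoted and the 48 mm tin tilted, then both rocked back on release (a now at −1.4, the 48 mm tin back at −30). I retry with a lower, firm grip that keeps a upright so it pushes low.

```bash
python3 - <<'E'
from h import *
import h
bot.move_pose(P(0.4,-1.4,140),O(YAW+180)); bot.sleep(.2)
f0=np.array(bot.state()['contact_force']);bot.move_linear(P(0.4,-1.4,58),vel=120)
bot.move_gripper(0.0,grip_force=50);print(along(f0),bot.state()['width']*87,rack(bot.state()['tcp_pos']))
y=-1.4
for k in range(9):
    y-=2; bot.move_linear(P(0.4,y,58),vel=12); fa,f=along(f0); s=bot.state(); print(round(y,1),rack(s['tcp_pos']),round(fa,1),f[2].round(1),np.array(s['wrist_torque']).round(2))
    if fa>14: break
print(s['time_s']);snap('scene','s2');snap('top','t2');snap('wrist','w3');crop('s2',190,140,330,260,4,'s2c');crop('t2',240,150,315,210,4,'t2c')
a=cv2.imread('pics/s2c.png');b=cv2.imread('pics/t2c.png');o=np.zeros((600,800,3),np.uint8);o[:480,:560]=a;o[360:,500:]=b;cv2.imwrite('pics/m2.png',o)
E
```

```text
(np.float64(0.2943549454146972), array([ 0.35848266,  0.22527573, -0.96653662])) 55.7096253870635 [ 0.8 -1.3]
-3.4 [ 0.8 -3. ] 2.7 0.2 [ 0.69 -0.11 -0.03]
-5.4 [ 0.7 -5.3] 2.2 2.4 [ 0.88 -0.21 -0.04]
-7.4 [ 0.7 -7.4] 2.7 2.5 [ 0.96 -0.2  -0.08]
-9.4 [ 0.7 -9.1] 5.5 3.5 [ 1.53 -0.17 -0.01]
-11.4 [  0.8 -11.1] 5.9 3.9 [ 1.63 -0.23 -0.02]
-13.4 [  0.7 -13.1] 5.3 3.6 [ 1.64 -0.32 -0.  ]
-15.4 [  0.8 -15.1] 4.8 4.6 [ 1.66 -0.31 -0.07]
-17.4 [  0.8 -16.9] 6.7 4.0 [ 1.84 -0.28 -0.04]
-19.4 [  0.9 -16.9] 13.2 3.3 [ 3.58 -0.05 -0.2 ]
13.6167
```

View pics/m2.png

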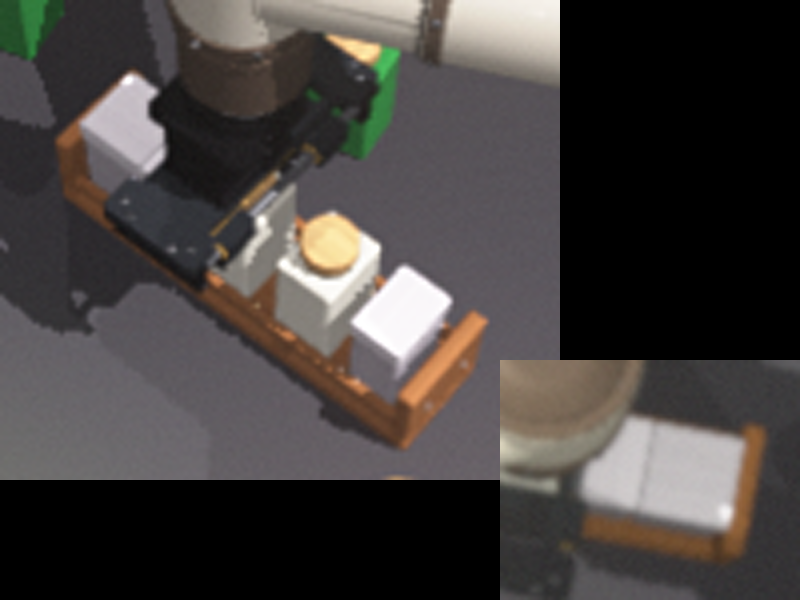

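The hard stop came at −16.9, against a predicted −16.5, and the two tins look closed up. I relax and do the same with b toward +y.

```bash
python3 - <<'E'
from h import *
bot.move_linear(P(0.4,-17.2,58),vel=20);bot.move_gripper(1.0);bot.move_linear(P(0.4,-17.2,140),vel=150)
bot.move_pose(P(0.4,52.7,140),O(YAW+180));bot.sleep(.2)
f0=np.array(bot.state()['contact_force']);bot.move_linear(P(0.4,52.7,58),vel=120)
bot.move_gripper(0.0,grip_force=50)
y=52.7+12; bot.move_linear(P(0.4,y,58),vel=20)
for k in range(11):
    y+=2; bot.move_linear(P(0.4,y,58),vel=12); fa,f=along(f0); s=bot.state(); print(round(y,1),rack(s['tcp_pos']),round(fa,1),f[2].round(1))
    if fa<-12: break
yb=rack(s['tcp_pos'])[1]
bot.move_linear(P(0.4,yb+.3,58),vel=20);bot.move_gripper(1.0);bot.move_linear(P(0.4,yb,150),vel=150)
bot.move_pose(P(0,50,230),O(YAW+180));c=snap('wrist','w4');print(bot.state()['time_s'])
for p in [(0,-16.5,122),(0,80.5,122)]: print(px(c,P(*p)))
crop('w4',170,60,340,260,3,'w4c')
E
```

```text
66.7 [ 0.4 66.6] -2.7 5.0
68.7 [ 0.5 68.5] -3.8 5.4
70.7 [ 0.5 70.4] -2.6 4.6
72.7 [ 0.4 72.2] -4.5 4.8
74.7 [ 0.4 74.2] -4.7 5.2
76.7 [ 0.4 76.2] -3.8 5.5
78.7 [ 0.4 78.2] -4.9 4.8
80.7 [ 0.3 78.9] -7.8 5.0
82.7 [ 0.1 78.9] -14.6 6.3
23.6083
[253.33038852 113.92585917]
[253.40118946 221.73168487]
```

View pics/w4c.png

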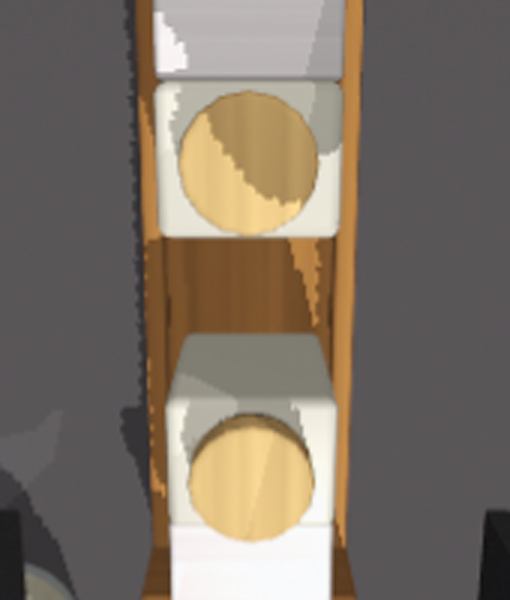

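```bash
python3 - <<'E'
from h import *
c=load('w4');W=lambda x,y,z:rack(at(c,170+(x+.5)/3-.5,60+(y+.5)/3-.5,z))
print('lids',W(249,163,122),W(251,478,122))
print('a edges top',W(249,80,104),W(249,237,104),'b top',W(251,398,104),'b bottom far(bevel start z16)',W(251,334,14),'t48 near',W(249,76,98), 'b near/t40',W(251,525,104),W(251,525,98))
snap('top','t4');snap('scene','s4');crop('s4',235,170,325,255,5,'s4c');crop('t4',170,135,225,205,5,'t4c')
a=cv2.imread('pics/s4c.png');b=cv2.imread('pics/t4c.png');o=np.zeros((430,730,3),np.uint8);o[:425,:450]=a;o[:350,450:725]=b;cv2.imwrite('pics/m4.png',o)
E
```

```text
lids [  0.6 -16.4] [ 0.1 77.8]
a edges top [  0.6 -38.8] [0.6 6.5] b top [ 0.  57.7] b bottom far(bevel start z16) [ 0.  58.5] t48 near [  0.6 -40. ] b near/t40 [1.00e-01 1.02e+02] [1.000e-01 1.048e+02]
```

View pics/m4.png

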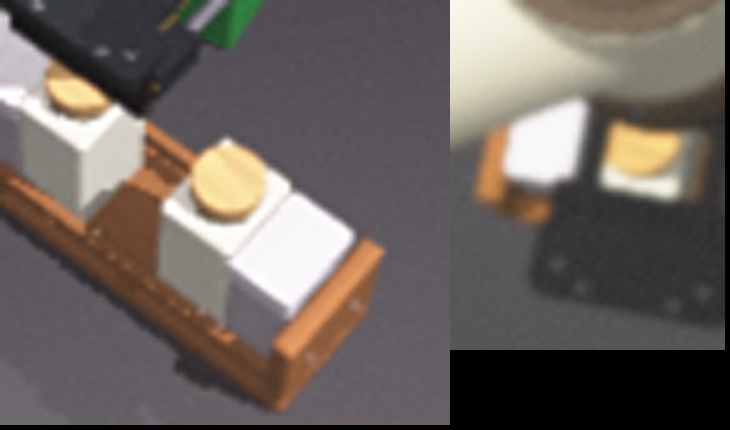

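Row is closed up: a's inner face is at 6.5 and b's at 57.7, a 51 mm gap centred at 32, with no gap between b and its tin. Now the new canister.

```bash
python3 - <<'E'
from h import *
bot.move_pose([465.3,-373.3,200],O(159));c=snap('wrist','w5');print(bot.state()['time_s'],bot.state()['tcp_pos'])
f=c['frame'].astype(int);m=((f[:,:,0]-f[:,:,2]>50)&(f[:,:,0]>110)&(f[:,:,1]>80)).astype(np.uint8);u,v=px(c,[465.3,-373.3,110]).round().astype(int);print(u,v)
n,l,st,ce=cv2.connectedComponentsWithStats(m)
for i in range(1,n):
    if st[i,4]>150: print(st[i],ce[i],at(c,st[i,0]+st[i,2]/2-.5,st[i,1]+st[i,3]/2-.5,110))
crop('w5',u-90,v-70,u+90,v+80,4,'w5c');print(u-90,v-70)
E
```

```text
25.375 [ 466.12303654 -372.49330631  200.12943592]
254 195
[ 360  157   50   46 1827] [384.91570881 179.43021346] [ 359.13853364 -347.40631141  110.        ]
[ 68 162  58  58 984] [106.25203252 183.14430894] [ 587.72759027 -424.47886344  110.        ]
[ 231  169   46   47 1695] [253.43126844 191.90442478] [ 464.75117686 -376.09132798  110.        ]
[ 73 262  29  53 765] [ 84.02352941 288.01960784] [ 643.94328046 -343.74964256  110.        ]
[406 262  29  53 746] [423.46112601 288.19168901] [ 352.6543432  -232.40857712  110.        ]
[263 303  35  10 247] [279.92307692 306.4048583 ] [ 482.2446296  -259.74983521  110.        ]
[ 220  325  292   23 5028] [373.85938743 337.97474145] [ 414.55976062 -197.34910986  110.        ]
164 125
```

View pics/w5c.png

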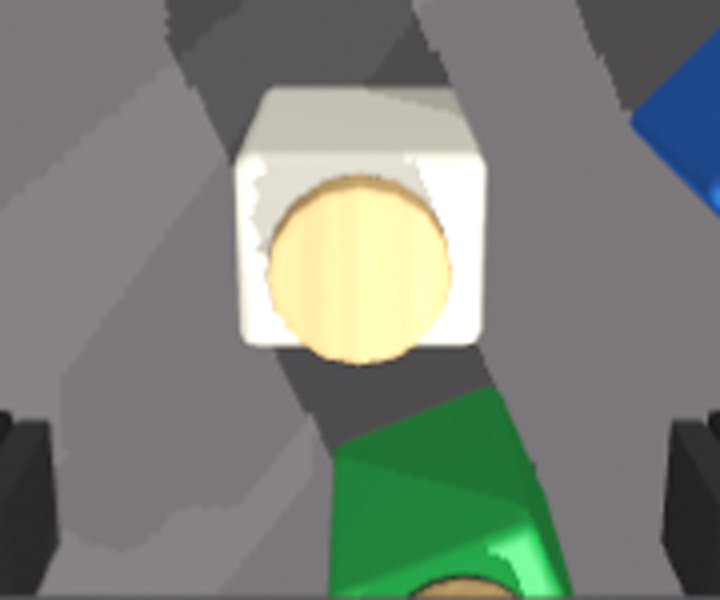

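```bash
python3 - <<'E'
from h import *
c=load('w5');W=lambda x,y,z:at(c,164+(x+.5)/4-.5,125+(y+.5)/4-.5,z)
a=W(359,274,110);t=(W(361,154,92)+W(361,345,92))/2;print(a,t,np.linalg.norm(W(361,154,92)-W(361,345,92)))
g=(a+t)[:2]/2;print(g)
p=lambda z:[g[0],g[1],z]
bot.move_linear(p(125),vel=150);bot.sleep(.1);f0=np.array(bot.state()['contact_force']);bot.move_linear(p(50),vel=100)
print((np.array(bot.state()['contact_force'])-f0).round(1));bot.move_gripper(0.0,grip_force=30);print(bot.state()['width']*87)
bot.move_linear(p(56),vel=30);bot.move_linear(p(235),vel=150);print((np.array(bot.state()['contact_force'])-f0).round(1))
bot.move_pose(P(.2,32,235),O(YAW+180));bot.sleep(.2);s=bot.state();print(s['time_s'],rack(s['tcp_pos']),s['width']*87,s['contact_force']-f0)
c=snap('wrist','w6');cv2.imwrite('pics/w6c.png',cv2.resize(c['frame'][:,:,::-1][100:290,160:350],None,fx=3,fy=3,interpolation=2))
E
```

```text
[ 465.20144405 -375.20597033  110.        ] [ 464.96201384 -374.59611823   92.        ] 44.45750570963719
[ 465.08172895 -374.90104428]
[-0.2 -0.6  0.1]
55.87981893342085
[-0.4 -0.6 -4.6]
31.1167 [ 0.4 31. ] 56.008362056433214 [-0.23712499 -1.06866872 -3.25006547]
```

View pics/w6c.png

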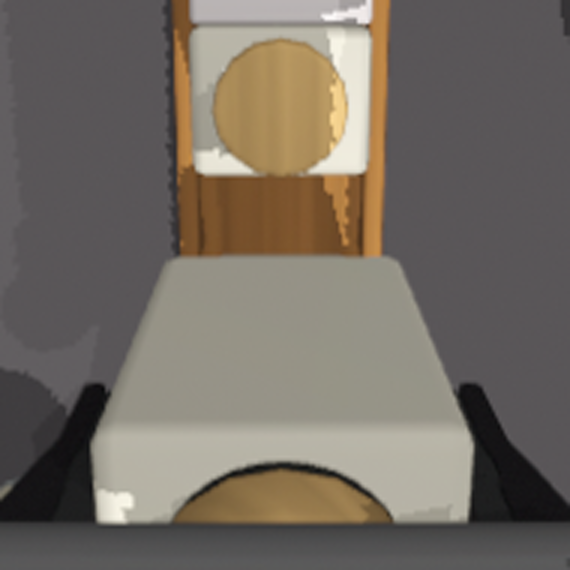

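```bash
python3 - <<'E'
from h import *
c=load('w6');W=lambda x,y,z:rack(at(c,160+(x+.5)/3-.5,100+(y+.5)/3-.5,z))
print('face top',W(282,428,277),'bottom',W(282,257,189),'sides',W(94,432,277),W(472,432,277),'a edge near',W(282,176,104),'a lid',W(281,107,122),'rails z38',W(200,250,12),W(363,250,12))
E
```

```text
face top [0.4 8.2] bottom [0.3 8.7] sides [26.8  8.8] [-26.3   8.9] a edge near [0.2 6.9] a lid [  0.5 -16.9] rails z38 [34.8 56.8] [-34.   56.9]
```

In hand it is upright and square, with its −y face about 1.8 mm clear of a. I shift +0.5 mm and lower it with force guarding.

```bash
python3 - <<'E'
from h import *
Y=32.5
bot.move_linear(P(.2,Y,165),vel=120);bot.sleep(.2);f0=np.array(bot.state()['contact_force']);z=165;ok=True
def chk():
    fa,f=along(f0);print(round(z,1),round(fa,1),f.round(1),round(float(bot.state()['tcp_pos'][2]),1));return fa,f
for dz,end,v in((12,141,60),(10,71,50),(1.5,57,12)):
    while z>end and ok:
        z-=dz;bot.move_linear(P(.2,Y,z),vel=v);fa,f=chk()
        if f[2]>3 or abs(fa)>6: ok=False
print(bot.state()['time_s'])
E
```

```text
153 0.0 [ 0.7 -0.1 -0. ] 152.2
141 0.2 [0.5 0.1 1.8] 140.3
131 0.2 [-1.1  0.4 -0.2] 130.5
121 0.5 [0.3 0.4 0.2] 120.4
111 0.7 [-0.3  0.8 -0. ] 110.4
101 0.4 [ 0.3  0.3 -0.7] 100.4
91 0.2 [-1.1  0.4 -0.3] 90.4
81 0.3 [-0.8  0.5  0.6] 80.4
71 0.1 [0.2 0.1 0.2] 70.5
69.5 0.8 [0.2 0.8 0.5] 69.6
68.0 0.1 [0.  0.1 0.1] 67.9
66.5 -0.1 [-0.6  0.1 -0. ] 66.4
65.0 0.5 [-0.   0.5 -0.2] 64.9
63.5 0.4 [-0.1  0.5 -0.2] 63.4
62.0 1.1 [-0.   1.1 -0.1] 62.2
60.5 0.7 [-3.1  1.4  7.8] 62.1
37.175
```

Seated at TCP 62 as expected, without side load. Release, retreat, check.

```bash
python3 - <<'E'
from h import *
bot.move_linear(P(.2,32.5,61.8),vel=20);bot.move_gripper(1.0);bot.move_linear(P(.2,32.5,66),vel=20);bot.move_linear(P(.2,32.5,240),vel=150)
bot.movej([-59.782,22.042,0.453,0,-68.411,-14.817]);bot.sleep(.3);print(bot.state()['time_s'])
snap('top','t7');snap('scene','s7');crop('t7',165,135,315,210,5,'a7');crop('s7',150,100,325,255,4,'b7')
a=cv2.imread('pics/a7.png');b=cv2.imread('pics/b7.png');b=cv2.resize(b[180:],None,fx=.5,fy=.5)
o=np.zeros((600,750,3),np.uint8);o[:375]=a;h_,w_=b.shape[:2];o[375:375+min(h_,225),:w_]=b[:225]
t=cv2.imread('pics/t7.png');o[375:600,400:700]=cv2.resize(t,(300,225));cv2.imwrite('pics/f7.png',o)
d=cv2.absdiff(cv2.imread('pics/t7.png'),cv2.imread('pics/top0.png')).max(2);n,l,st,_=cv2.connectedComponentsWithStats((d>60).astype(np.uint8));print([list(map(int,x)) for x in st[1:] if x[4]>15])
E
```

```text
42.9083
[[180, 147, 9, 24, 112], [200, 151, 24, 26, 272], [224, 155, 20, 24, 162], [246, 159, 13, 26, 179], [271, 164, 7, 24, 64], [371, 204, 33, 28, 659]]
```

View pics/f7.png

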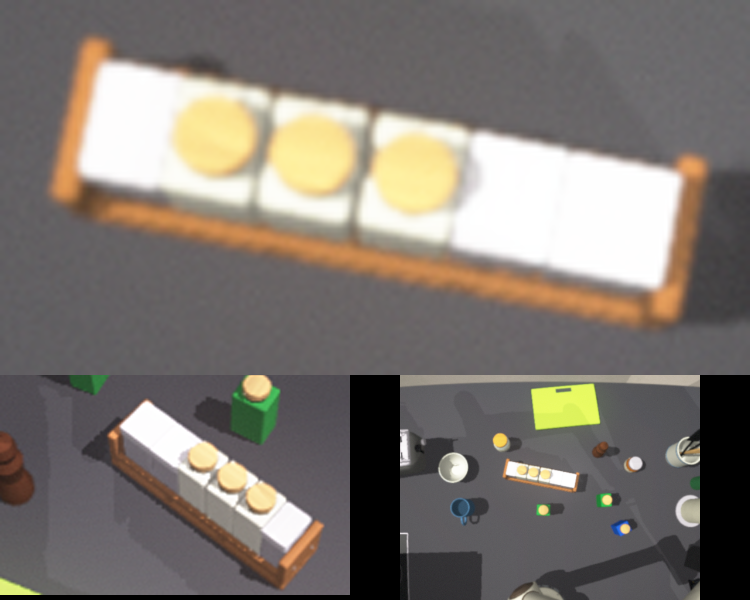

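The three lids are at (214,135), (312,155) and (414,174), evenly spaced and in line. The tins are closed up to both cheeks, and the image difference shows changes only in the rack and at the canister's old spot.

```bash
python3 -c "
from h import *
c=load('t7')
for q in((214,135),(312,155),(414,174)):print(rack(at(c,165+(q[0]+.5)/5-.5,135+(q[1]+.5)/5-.5,122)))
bot.job_done()"
```

```text
[-0.4 80.3]
[-0.8 33. ]
[ -0.4 -16. ]
the job is handed in; nothing more can be done
```

The canister now stands in the rack between its two matching ones, and I handed the job in about 43 s into the 72 s allowed.

**First slide failed:** my first grip on canister_a was light and high. Canister_a pivoted in the grip and the 48 mm tin tilted, then both rocked back upright when I let go, and I saw no damage in the pictures. I repeated it with a lower, firmer grip.

**Closing the row:** with that grip I slid canister_a and then canister_b outward until each stopped firmly, at about 13–15 N. That left a gap of about 51 mm, as expected.

**Lowering:** the canister went in with no noticeable side load and touched the rack floor at the expected height. I then released it and moved the arm clear.

**Last checks:**
- **Positions:** the lid centres are at y = 80.3, 33.0 and −16.0 mm along the row, against planned 80.5, 32 and −16.5. All are within 1 mm of the rack's middle line.
- **Upright and closed up:** all three canisters look upright, and the tins are closed up against both end cheeks.
- **Counter:** comparing pictures from before and after shows changes only in the rack and where the canister stood, so nothing else moved.
- **Disagreement:** before lowering, canister_b's lid centre read 77.8 mm and the gripper stopped at 78.9 mm, against 80.5 planned. The body edges and the last top view both fit 80.5.

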